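Put the reagent jars back in their own holders

ROBOT

A 6-joint arm with a two-finger parallel gripper is mounted at the origin on a cart in front of the work surface, level with it; the furniture and walls round the work are solid. World frame = base frame: x ahead of the robot, y to its left, z up, the work surface at z = 0. Lengths are in m, angles in rad, forces in N, time in s.
With the tool pointing down it reaches from about 0.275 to 0.725 m from the base axis. Payload 5.6 kg.
Tool frame: the origin (TCP) lies at the very end of the fingers, on their centre line; the grasp point (between the pads) lies 19 mm behind it (env.grip_depth is the distance from the TCP to the grasp point, in m); z points along the fingers, x is the direction in which the jaws open and shut, and the axes are right-handed (so a half turn about z gives the same grasp; the last joint's range is limited). The gripper opens to 85 mm and grips with 20 to 120 N. Pads are 22 mm wide; open, the fingers measure 114 mm over their backs; the gripper's body (76 mm by 85 mm) begins 54 mm behind the grasp point. The pads swing forward as they close: fully open they stand 13 mm farther back than shut.
Start: joints at [-0.986, 0.255, 0.108, 0, -1.424, -0.285], TCP at [0.162, -0.525, 0.231] pointing down, gripper open.
Joint ranges: [-2.95, 2.95], [-1.21, 1.97], [-1.09, 1.5], [-2.87, 1.71], [-2.94, -0.07], [-3.05, 3.05]. Speed limits (rad/s): [2.57, 2.57, 3.14, 3.14, 3.14, 3.14].

INTERFACE

Orientations are given as a unit quaternion [w, x, y, z].
In Python, from plant import telemetry, imaging, env, regions_of, landmark_of gives the robot as it stands. The module is installed in compiled form; this text tells all that it offers.
- The arm moves only by the tool apply_moves, never from a script. Its argument "motion" is a list of rows, each a list of 7 numbers: the turn, a rotation vector about the tool's x, y, z in rad, then the shift along the tool's x, y, z in mm, then the opening, from 0 (shut) to 1 (fully open). In form: [[wx, wy, wz, x, y, z, grip], ...]. A call has 1 to 20 rows; each row shifts and turns the commanded pose from where the row before left it, along the tool's axes as they then stand; what a row does not reach is not made up. A row lasts 1/12 s, in which the tool goes at most 41.7 mm and 7.16 degrees, less where a joint would pass 70% of its speed; a pose out of reach is approached as far as the arm can. A call is refused whole if a number of a shift passes 41.7 or a number of a turn 0.125, either way. A call with a gripper value outside its range is refused whole. The fingers move at their own pace and stop on an object; the grip force is fixed at half the most. Time passes only in rows, so rows that do not move let the fingers close. It gives the time, the measured TCP pose, the force and the opening at its end, in the units of the state.
- telemetry.read_state(): the state, without advancing time (a new reading comes with each control period).
- imaging.capture(name): name is "scene" or "top" or "wrist"; returns a dict with "pixels" (480x640x3 uint8, red, green, blue), "fx", "fy", "cx", "cy" (pixels), "R" (3x3) and "t" (3): a world point X has camera coordinates R X + t. Camera axes: x right, y down, z forward; pixel columns grow to the right and rows downward; lengths in m; the calibration is good to about 2 mm. A picture is of the moment at which its call begins. There is no depth.
- env.close_job(): hands the job in, once; it reports no verdict.
Trained networks look in a picture, given as the dict that the camera call returned (one of the last four; its "shot" number tells which), for a name from the list of things; names that differ only in an ending like _2 or _b are one class to them, and where a whole thing is asked for, a point or a joint stands for the part that bears it (a point fixed in the world has none). Each returns a list of dicts, best first, with "confidence" (0 to 1); they miss things now and then, are a little off and sometimes report something else, mostly with a low value. They report only what shows in the picture. A call takes as long as a camera call.
- regions_of(picture, thing): "region" (480x640 bool, what is visible of it).
- landmark_of(picture, thing): "centre" ([x, y, z] in m, in the coordinates of the camera as it stood for that picture, good to about 4 mm: a listed point, or the origin of a listed thing).
The state is a dict: "clock": time; "qpos": joint angles; "joint_velocities": joint speeds; "joint_torque": joint torques, N m; "tool_pos": TCP position; "eef_rot": TCP orientation; "contact_force": force on the tool from outside, world axes, zero at the start; "wrist_torque": the same for the moment, N m; "opening": finger opening in m.
Only numpy, scipy, OpenCV 4.12 (cv2) and the standard library are available. Lean on these libraries where they do the work, as an engineer would, in place of code of your own. Each camera call takes 0.05 s, during which the arm holds its last target. There are 200 camera calls.

TASK

The four reagent jars with coloured caps have been put back in each other's holders. Rearrange them so that each jar stands upright in the holder of its own cap's colour, flat on the recess floor; each holder takes only one jar, so park a jar in the empty black holder or on free table when you need room. Never lay or tip a jar over on the way.

Things in the scene. Friction and masses are not known exactly. Their poses are not given: they have to be found in the camera images.
- jar_red_center (a point): Centre (half-way up, on the axis) of the loose jar with the red screw cap: round white jar 50 mm in diameter and 76 mm tall, 0.1 to 0.2 kg, with a red ring round its waist; the full 50 mm width runs from its underside up to 55 mm, the cap on top is 41 mm wide. This point is 38 mm above its underside; z points up. At the start it stands in the holder of another jar.
- jar_blue_center (a point): Centre (half-way up, on the axis) of the loose jar with the blue screw cap: round white jar 50 mm in diameter and 76 mm tall, 0.1 to 0.2 kg, with a blue ring round its waist; the full 50 mm width runs from its underside up to 55 mm, the cap on top is 41 mm wide. This point is 38 mm above its underside; z points up. At the start it stands in the holder of another jar.
- jar_yellow_center (a point): Centre (half-way up, on the axis) of the loose jar with the yellow screw cap: round white jar 50 mm in diameter and 76 mm tall, 0.1 to 0.2 kg, with a yellow ring round its waist; the full 50 mm width runs from its underside up to 55 mm, the cap on top is 41 mm wide. This point is 38 mm above its underside; z points up. At the start it stands in the holder of another jar.
- jar_green_center (a point): Centre (half-way up, on the axis) of the loose jar with the green screw cap: round white jar 50 mm in diameter and 76 mm tall, 0.1 to 0.2 kg, with a green ring round its waist; the full 50 mm width runs from its underside up to 55 mm, the cap on top is 41 mm wide. This point is 38 mm above its underside; z points up. At the start it stands in the holder of another jar.
- holder_red: Red round holder for the jar with the red cap: a low dish fixed to the table, 92 mm across, 9 mm high, with a flat recess 69 mm in diameter whose floor is 3 mm above the table, its middle white. Origin at the centre of its underside, on the table top; z points up. A seated jar's centre is 41 mm above this origin; a jar has about 9 mm of play all round in the recess.
- holder_blue: Blue round holder for the jar with the blue cap: a low dish fixed to the table, 92 mm across, 9 mm high, with a flat recess 69 mm in diameter whose floor is 3 mm above the table, its middle white. Origin at the centre of its underside, on the table top; z points up. A seated jar's centre is 41 mm above this origin; a jar has about 9 mm of play all round in the recess.
- holder_yellow: Yellow round holder for the jar with the yellow cap: a low dish fixed to the table, 92 mm across, 9 mm high, with a flat recess 69 mm in diameter whose floor is 3 mm above the table, its middle white. Origin at the centre of its underside, on the table top; z points up. A seated jar's centre is 41 mm above this origin; a jar has about 9 mm of play all round in the recess.
- holder_green: Green round holder for the jar with the green cap: a low dish fixed to the table, 92 mm across, 9 mm high, with a flat recess 69 mm in diameter whose floor is 3 mm above the table, its middle white. Origin at the centre of its underside, on the table top; z points up. A seated jar's centre is 41 mm above this origin; a jar has about 9 mm of play all round in the recess.
- holder_black: Black round holder, empty at the start: the spare one, no jar belongs here. Same shape, size and origin as the coloured holders. NB: right of the holders (y below about -0.03 m) stands a tall solid analyser, its front within about 0.45 m of the base axis: draw the arm back to about 0.33 m before swinging past it.

How it is judged:
At the end, for the whole second after the job is handed in: Each of the four jars stands in the holder of its cap's colour: its axis within 12 mm of the holder's centre, its underside on the recess floor (jar centre 36 to 45 mm above the holder's underside), upright within 0.1 rad, and at rest (under 20 mm/s) (horizontal distance between jar_red_center and holder_red below 0.012 m and z of jar_red_center in the frame of holder_red between 0.036 and 0.045 m and angle between each of jar_red_center, jar_blue_center, jar_yellow_center, jar_green_center's own z axis and vertical below 0.1 rad and linear speed of each of jar_red, jar_blue, jar_yellow, jar_green below 0.02 m/s and horizontal distance between jar_blue_center and holder_blue below 0.012 m and z of jar_blue_center in the frame of holder_blue between 0.036 and 0.045 m and horizontal distance between jar_yellow_center and holder_yellow below 0.012 m and z of jar_yellow_center in the frame of holder_yellow between 0.036 and 0.045 m and horizontal distance between jar_green_center and holder_green below 0.012 m and z of jar_green_center in the frame of holder_green between 0.036 and 0.045 m); the robot touches nothing.
It fails at once if a jar is tipped more than 0.6 rad (about 34 degrees) (angle between any of jar_red_center, jar_blue_center, jar_yellow_center, jar_green_center's own z axis and vertical above 0.6 rad).
It also fails if it takes over 120 s, if anything falls off the work surface, if the arm or the gripper's body presses on something with over 40 N, if the wrist force passes 120 N, or if a joint passes its speed limit or range.

## Working session

There is one attempt and no reset: what is moved stays moved. The work goes in short steps, Python scripts to look and compute and a tool call to move; the robot and the scene stay as the last step left them, time stands still between calls to the robot, and variables do not carry over. Pictures are saved under pics/ and viewed, on a budget of 14 in all, crops included, one or two more only if the job needs it, and the job is handed in when it is done.

Besides the shell and the picture viewer there is one more tool, called after ">>>" by a JSON object that holds its "method" and its "body", one argument or row to a line. apply_moves: Moves the arm, as the interface text tells. Its arguments: {"type":"object","properties":{"motion":{"type":"array","items":{"type":"array","items":{"type":"number"}}}},"required":["motion"]}

```bash
mkdir -p pics
cat > h.py <<'E'
from plant import telemetry, imaging, env, regions_of, landmark_of
import numpy as np, cv2
J=['jar_red_center','jar_blue_center','jar_yellow_center','jar_green_center']
H=['holder_red','holder_blue','holder_yellow','holder_green','holder_black']
def world(p,c): return np.array(p['R']).T@(np.array(c)-np.array(p['t']))
def look(cam,names):
    p=imaging.capture(cam)
    for n in names:
        for d in landmark_of(p,n)[:2]:
            print(cam,n,np.round(world(p,d['centre']),4),round(d['confidence'],2))
    return p
def save(p,f): cv2.imwrite('pics/'+f,p['pixels'][:,:,::-1])
E
python3 - <<'E'
from h import *
p=look('top',J+H); save(p,'top1.png')
p=look('scene',J+H); save(p,'scene1.png')
s=telemetry.read_state(); print(s)
E
```

```text
top jar_red_center [0.4568 0.28   0.0441] 0.7
top jar_blue_center [0.5287 0.432  0.0407] 0.74
top jar_yellow_center [0.6351 0.2431 0.0007] 0.7
top jar_yellow_center [0.6541 0.0899 0.0435] 0.57
top jar_green_center [0.6368 0.2486 0.0396] 0.76
top holder_red [0.6399 0.2442 0.0024] 0.91
top holder_blue [ 0.6554  0.0872 -0.0044] 0.95
top holder_yellow [0.5274 0.4292 0.0006] 0.97
top holder_green [0.4568 0.2828 0.0017] 0.95
top holder_black [ 4.965e-01  8.850e-02 -3.000e-04] 0.61
scene jar_red_center [0.4591 0.2803 0.036 ] 0.75
scene jar_red_center [4.633e-01 2.758e-01 2.000e-04] 0.59
scene jar_blue_center [0.5327 0.4321 0.0438] 0.62
scene jar_yellow_center [0.6541 0.085  0.0418] 0.67
scene jar_yellow_center [ 0.6373  0.2493 -0.0012] 0.36
scene jar_green_center [0.6342 0.2386 0.0376] 0.68
scene holder_red [ 0.6336  0.2461 -0.    ] 0.59
scene holder_red [ 0.4972  0.0861 -0.0019] 0.4
scene holder_blue [0.656  0.0862 0.0007] 0.72
scene holder_yellow [0.5275 0.4283 0.0033] 0.86
scene holder_green [ 0.4623  0.2765 -0.0014] 0.61
scene holder_green [ 6.345e-01  2.472e-01 -2.000e-04] 0.34
scene holder_black [ 0.4966  0.0885 -0.0039] 0.85
{'clock': 1.0, 'qpos': array([-9.86402517e-01,  2.55121395e-01,  1.08161472e-01, -2.19858200e-05,
       -1.42391830e+00, -2.84608146e-01]), 'joint_velocities': array([ 0.00117843, -0.00041898, -0.00154533, -0.00030311, -0.0006363 ,
        0.00019249]), 'joint_torque': array([-2.44669254e-04, -3.86409545e+01,  2.38075876e+01,  5.36822274e+00,
       -4.44660263e-04, -1.34816531e-05]), 'tool_pos': array([ 0.16244409, -0.52543281,  0.23125323]), 'eef_rot': array([-3.47134718e-05,  5.93585561e-01,  8.04770886e-01,  2.42868317e-05]), 'contact_force': array([-1.01304957, -0.38440959, -0.32343813]), 'wrist_torque': array([ 0.03082848, -0.01519825,  0.01777181]), 'opening': 0.08581983830739903}
```

View pics/top1.png

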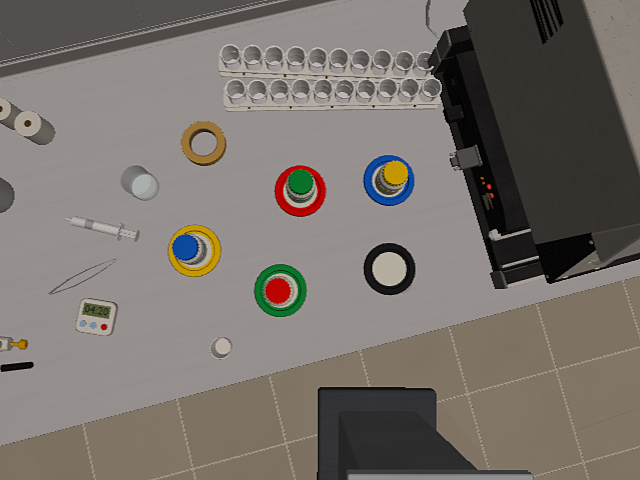

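View pics/scene1.png

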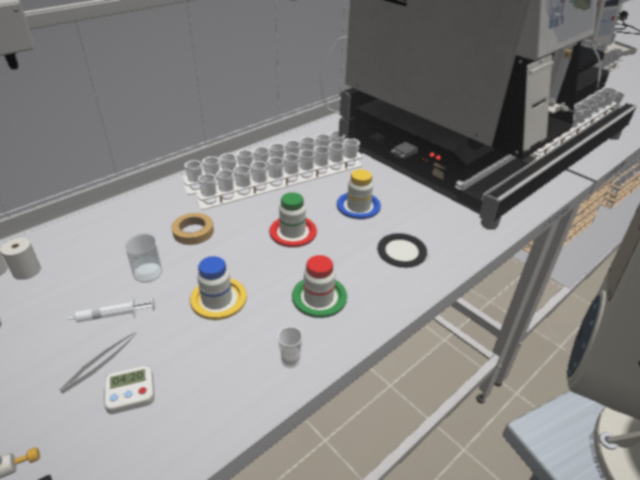

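The two pictures agree: the red and green jars are swapped, and the yellow and blue jars are swapped. Black is empty, at pixel (389,269) in the top view. I'll retract first, then swing past the analyser.

>>> {"method": "apply_moves", "body": {
  "motion": [
    [0,0,0,37,0,0,1],
    [0,0,0,37,0,0,1],
    [0,0,0,37,0,0,1],
    [0,0,0,37,0,0,1],
    [0,0,0,37,0,0,1],
    [0,0,0,35,0,0,1],
    [0,0,0,0,0,0,1]
  ]
}}

```text
clock: 1.58
tool_pos: [0.0954, -0.3112, 0.2319]
eef_rot: [0.001, 0.593, 0.805, 0.0]
contact_force: [-0.8, -0.7, 0.1]
opening: 0.0855
```

>>> {"method": "apply_moves", "body": {
  "motion": [
    [0,0,-0.1155,2.2,38,0,1],
    [0,0,-0.1155,2.2,38,0,1],
    [0,0,-0.1155,2.2,38,0,1],
    [0,0,-0.1155,2.2,38,0,1],
    [0,0,-0.1155,2.2,38,0,1],
    [0,0,-0.1155,2.2,38,0,1],
    [0,0,-0.1155,2.2,38,0,1],
    [0,0,-0.1155,2.2,38,0,1],
    [0,0,-0.1155,2.2,38,0,1],
    [0,0,-0.1155,2.2,38,0,1],
    [0,0,-0.1155,2.2,38,0,1],
    [0,0,0,0,0,0,1]
  ]
}}

```text
clock: 2.58
tool_pos: [0.3303, 0.0052, 0.2314]
eef_rot: [0.0, -0.007, 1.0, 0.001]
contact_force: [0.2, -0.3, -0.2]
opening: 0.0852
```

>>> {"method": "apply_moves", "body": {
  "motion": [
    [0,0,0.014,-16,34.4,0,1],
    [0,0,0,-16,34.4,0,1],
    [0,0,0,-16,34.4,0,1],
    [0,0,0,-16,34.4,0,1],
    [0,0,0,-16,34.4,0,1],
    [0,0,0,-16,34.4,0,1],
    [0,0,0,-16,34.4,0,1],
    [0,0,0,-16,34.4,0,1],
    [0,0,0,0,0,0,1],
    [0,0,0,0,0,0,1]
  ]
}}

```text
clock: 3.42
tool_pos: [0.4616, 0.2744, 0.2298]
eef_rot: [-0.001, 0.007, 1.0, -0.001]
contact_force: [-0.1, -0.4, -0.5]
opening: 0.0855
```

Run:
```python
from h import *
p=look('wrist',J+H); save(p,'w1.png')
s=telemetry.read_state(); print(s['tool_pos'],s['eef_rot'])
```

```text
wrist jar_blue_center [0.5304 0.4302 0.0412] 0.63
wrist jar_green_center [0.638  0.2477 0.0457] 0.81
wrist holder_green [0.5272 0.4295 0.0396] 0.61
[0.46123296 0.27279138 0.23168792] [2.23686283e-04 7.47137224e-03 9.99972025e-01 2.77895726e-04]
```

View pics/w1.png

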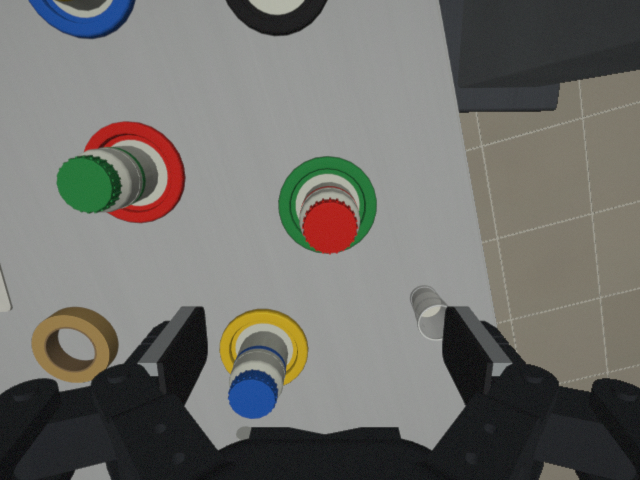

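>>> {"method": "apply_moves", "body": {
  "motion": [
    [0,0,-0.015,3,7,34.5,1],
    [0,0,0,0,0,34.5,1],
    [0,0,0,0,0,34.5,1],
    [0,0,0,0,0,34.5,1],
    [0,0,0,0,0,34.5,1],
    [0,0,0,0,0,34.5,1],
    [0,0,0,0,0,0,1],
    [0,0,0,0,0,0,0],
    [0,0,0,0,0,0,0],
    [0,0,0,0,0,0,0],
    [0,0,0,0,0,0,0],
    [0,0,0,0,0,0,0],
    [0,0,0,0,0,0,0]
  ]
}}

```text
clock: 5.0
tool_pos: [0.46, 0.2817, 0.0274]
eef_rot: [0.002, -0.001, 1.0, 0.002]
contact_force: [-1.3, 0.4, 7.2]
opening: 0.0484
```

>>> {"method": "apply_moves", "body": {
  "motion": [
    [0,0,0,0,0,-30,0],
    [0,0,0,0,0,-30,0],
    [0,0,0,-6.2,-32.2,0,0],
    [0,0,0,-6.2,-32.2,0,0],
    [0,0,0,-6.2,-32.2,0,0],
    [0,0,0,-6.2,-32.2,0,0],
    [0,0,0,-6.2,-32.2,0,0],
    [0,0,0,-6.2,-32.2,0,0],
    [0,0,0,0,0,0,0],
    [0,0,0,0,0,0,0],
    [0,0,0,0,0,0,0]
  ]
}}

```text
clock: 5.92
tool_pos: [0.4961, 0.0871, 0.0852]
eef_rot: [0.001, 0.0, 1.0, 0.001]
contact_force: [0.8, -0.0, -2.4]
opening: 0.0485
```

Run:
```python
from h import *
p=look('wrist',['jar_red_center','holder_black']); save(p,'w2.png')
look('top',['jar_red_center','holder_black','holder_green'])
s=telemetry.read_state(); print(s['tool_pos'],s['eef_rot'],s['opening'],s['contact_force'])
```

```text
wrist holder_black [0.5001 0.082  0.003 ] 0.76
top holder_green [0.4581 0.2806 0.0014] 0.82
[0.49563108 0.08763518 0.08429215] [-1.16718694e-05 -7.52878770e-04  9.99999716e-01  3.08070197e-05] 0.048575370649931504 [-0.59611177  0.04265886 -1.51169097]
```

View pics/w2.png

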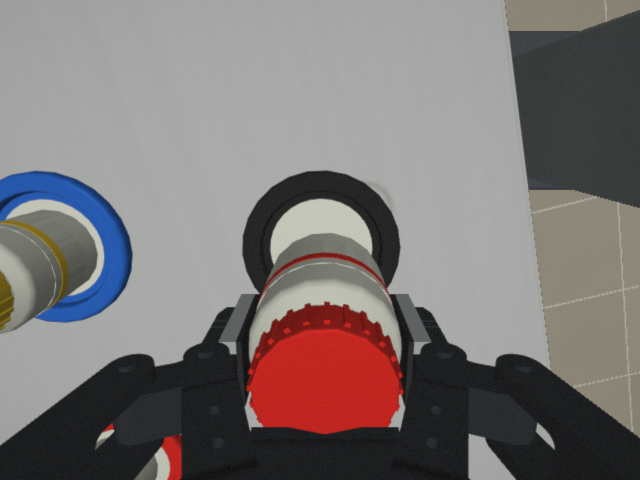

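>>> {"method": "apply_moves", "body": {
  "motion": [
    [0,0,0,0,0,30,0],
    [0,0,0,0,0,20,0],
    [0,0,0,0,0,9.5,0],
    [0,0,0,0,0,0,0],
    [0,0,0,0,0,0,1],
    [0,0,0,0,0,0,1],
    [0,0,0,0,0,0,1],
    [0,0,0,0,0,0,1],
    [0,0,0,0,0,-35,1],
    [0,0,0,0,0,-35,1],
    [0,0,0,0,0,-35,1],
    [0,0,0,0,0,-35,1],
    [0,0,0,0,0,0,1]
  ]
}}

```text
clock: 7.35
tool_pos: [0.4998, 0.0878, 0.1724]
eef_rot: [0.006, -0.001, 1.0, 0.002]
contact_force: [1.0, -0.0, 0.9]
opening: 0.0856
```

>>> {"method": "apply_moves", "body": {
  "motion": [
    [0,0,0,-23.5,26.4,0,1],
    [0,0,0,-23.5,26.4,0,1],
    [0,0,0,-23.5,26.4,0,1],
    [0,0,0,-23.5,26.4,0,1],
    [0,0,0,-23.5,26.4,0,1],
    [0,0,0,-23.5,26.4,0,1],
    [0,0,0,0,0,0,1],
    [0,0,0,0,0,0,1],
    [0,0,0,0,0,0,1]
  ]
}}

```text
clock: 8.1
tool_pos: [0.6365, 0.2453, 0.1639]
eef_rot: [-0.0, -0.0, 1.0, -0.0]
contact_force: [-0.7, -1.1, 0.1]
opening: 0.0852
```

Run:
```python
from h import *
p=look('wrist',['jar_green_center','holder_red']); save(p,'w3.png')
p=look('scene',J[:1]+J[3:]+H); save(p,'scene2.png')
s=telemetry.read_state(); print(s['clock'],s['tool_pos'],s['eef_rot'],s['opening'],s['contact_force'])
```

```text
scene jar_red_center [0.4944 0.0843 0.0373] 0.79
scene jar_green_center [0.6331 0.2416 0.0408] 0.75
scene holder_red [0.6345 0.2482 0.001 ] 0.68
scene holder_blue [6.557e-01 8.850e-02 4.000e-04] 0.85
scene holder_yellow [0.5247 0.4299 0.0023] 0.72
scene holder_yellow [0.6509 0.0831 0.0402] 0.49
scene holder_green [0.4604 0.2777 0.0008] 0.71
scene holder_green [0.653  0.0848 0.0386] 0.2
scene holder_black [ 4.958e-01  8.740e-02 -1.000e-04] 0.9
8.65 [0.63656045 0.24537132 0.16497483] [ 8.65750405e-05 -1.82692421e-04  9.99999974e-01  1.04889440e-04] 0.08548823903034679 [-0.38948805 -0.09215776  0.2262535 ]
```

View pics/scene2.png

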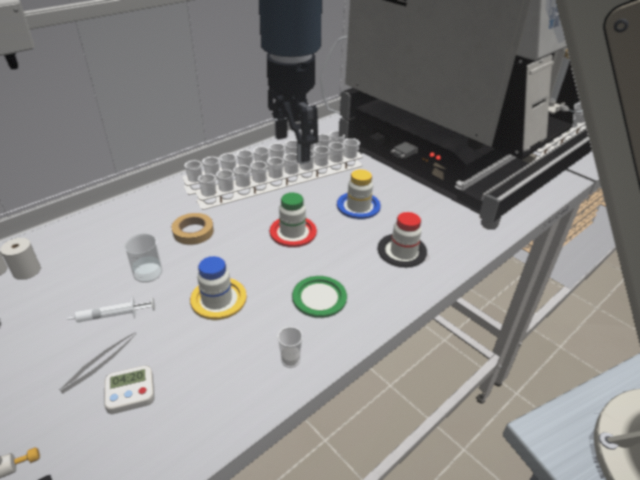

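>>> {"method": "apply_moves", "body": {
  "motion": [
    [0,0,0,0,0,35,1],
    [0,0,0,0,0,35,1],
    [0,0,0,0,0,35,1],
    [0,0,0,0,0,35,1],
    [0,0,0,0,0,0,1],
    [0,0,0,0,0,0,0],
    [0,0,0,0,0,0,0],
    [0,0,0,0,0,0,0],
    [0,0,0,0,0,0,0],
    [0,0,0,0,0,0,0],
    [0,0,0,0,0,0,0]
  ]
}}

```text
clock: 9.57
tool_pos: [0.6387, 0.2466, 0.0287]
eef_rot: [0.003, -0.001, 1.0, 0.001]
contact_force: [-1.0, 0.8, 6.7]
opening: 0.0481
```

>>> {"method": "apply_moves", "body": {
  "motion": [
    [0,0,0,0,0,-30,0],
    [0,0,0,0,0,-30,0],
    [0,0,0,29.5,5.7,0,0],
    [0,0,0,29.5,5.7,0,0],
    [0,0,0,29.5,5.7,0,0],
    [0,0,0,29.5,5.7,0,0],
    [0,0,0,29.5,5.7,0,0],
    [0,0,0,29.5,5.7,0,0],
    [0,0,0,0,0,0,0],
    [0,0,0,0,0,0,0],
    [0,0,0,0,0,0,0]
  ]
}}

```text
clock: 10.48
tool_pos: [0.4603, 0.2802, 0.086]
eef_rot: [0.001, -0.001, 1.0, 0.001]
contact_force: [1.3, 0.7, -1.9]
opening: 0.0482
```

Run:
```python
from h import *
p=look('wrist',['jar_green_center','holder_green']); save(p,'w4.png')
p=look('scene',['jar_green_center','holder_green','holder_red'])
s=telemetry.read_state(); print(s['clock'],s['tool_pos'],s['eef_rot'],s['opening'],s['contact_force'])
```

```text
wrist holder_green [0.455  0.275  0.0009] 0.71
scene jar_green_center [0.4567 0.2771 0.0955] 0.81
scene holder_green [ 4.617e-01  2.767e-01 -4.000e-04] 0.62
scene holder_red [ 0.6343  0.2472 -0.0019] 0.66
10.8333 [0.46002593 0.27936466 0.08454966] [-1.17522528e-04  1.53559138e-04  9.99999971e-01 -1.41684383e-04] 0.0478194972000877 [-0.5555241   0.70268494 -1.36853829]
```

View pics/w4.png

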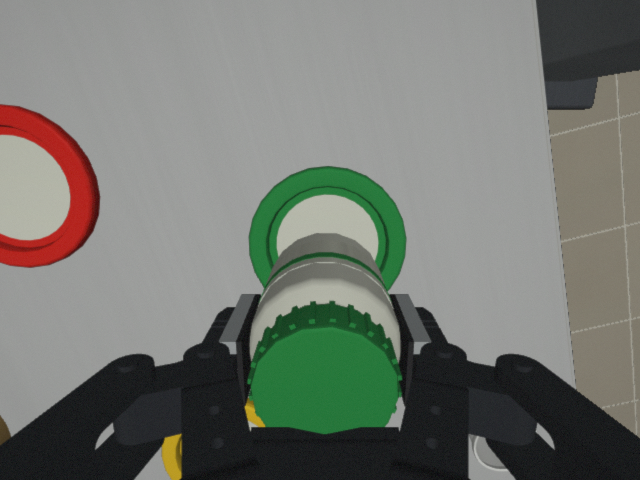

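>>> {"method": "apply_moves", "body": {
  "motion": [
    [0,0,0,0,0,30,0],
    [0,0,0,0,0,20,0],
    [0,0,0,0,0,9.5,0],
    [0,0,0,0,0,0,0],
    [0,0,0,0,0,0,1],
    [0,0,0,0,0,0,1],
    [0,0,0,0,0,0,1],
    [0,0,0,0,0,0,1],
    [0,0,0,0,0,-35,1],
    [0,0,0,0,0,-35,1],
    [0,0,0,0,0,-35,1],
    [0,0,0,0,0,-35,1],
    [0,0,0,0,0,0,1]
  ]
}}

```text
clock: 11.92
tool_pos: [0.4633, 0.2816, 0.1731]
eef_rot: [0.006, -0.001, 1.0, 0.004]
contact_force: [0.4, 1.6, 1.0]
opening: 0.0855
```

>>> {"method": "apply_moves", "body": {
  "motion": [
    [0,0,0,-6,-32,0,1],
    [0,0,0,-6,-32,0,1],
    [0,0,0,-6,-32,0,1],
    [0,0,0,-6,-32,0,1],
    [0,0,0,-6,-32,0,1],
    [0,0,0,-6,-32,0,1],
    [0,0,0,0,0,0,1],
    [0,0,0,0,0,0,1],
    [0,0,0,0,0,0,1]
  ]
}}

```text
clock: 12.67
tool_pos: [0.4958, 0.0876, 0.165]
eef_rot: [-0.0, 0.0, 1.0, 0.0]
contact_force: [-0.8, 0.5, -0.5]
opening: 0.0853
```

Run:
```python
from h import *
p=look('scene',['jar_green_center','holder_green','holder_red','jar_red_center'])
p=look('wrist',['jar_green_center','holder_green','holder_red','jar_red_center'])
s=telemetry.read_state(); print(s['clock'],s['tool_pos'],s['eef_rot'],s['opening'],s['contact_force'])
```

```text
scene jar_green_center [0.4549 0.2766 0.04  ] 0.83
scene holder_green [ 0.4637  0.2772 -0.0009] 0.78
scene jar_red_center [0.4949 0.0833 0.038 ] 0.63
scene jar_red_center [0.457  0.2773 0.0386] 0.51
13.1667 [0.49566559 0.08789916 0.16528242] [ 1.24463824e-07 -5.05314795e-04  9.99999872e-01 -9.03145782e-07] 0.08559955180750851 [ 0.74110995 -0.1814116  -0.02967319]
```

>>> {"method": "apply_moves", "body": {
  "motion": [
    [0,0,0,0,0,35,1],
    [0,0,0,0,0,35,1],
    [0,0,0,0,0,35,1],
    [0,0,0,0,0,35,1],
    [0,0,0,0,0,0,1],
    [0,0,0,0,0,0,0],
    [0,0,0,0,0,0,0],
    [0,0,0,0,0,0,0],
    [0,0,0,0,0,0,0],
    [0,0,0,0,0,0,0],
    [0,0,0,0,0,0,0]
  ]
}}

```text
clock: 14.08
tool_pos: [0.4976, 0.0884, 0.0281]
eef_rot: [0.002, -0.001, 1.0, 0.001]
contact_force: [-1.2, 0.6, 6.9]
opening: 0.0483
```

>>> {"method": "apply_moves", "body": {
  "motion": [
    [0,0,0,0,0,-30,0],
    [0,0,0,0,0,-30,0],
    [0,0,0,-23.3,26.4,0,0],
    [0,0,0,-23.3,26.4,0,0],
    [0,0,0,-23.3,26.4,0,0],
    [0,0,0,-23.3,26.4,0,0],
    [0,0,0,-23.3,26.4,0,0],
    [0,0,0,-23.3,26.4,0,0],
    [0,0,0,0,0,0,0],
    [0,0,0,0,0,0,0],
    [0,0,0,0,0,0,0]
  ]
}}

```text
clock: 15.0
tool_pos: [0.6353, 0.246, 0.0857]
eef_rot: [0.0, -0.0, 1.0, 0.0]
contact_force: [-0.5, -0.2, -1.4]
opening: 0.0485
```

Run:
```python
from h import *
p=look('wrist',['jar_red_center','holder_red']); save(p,'w5.png')
p=look('scene',['jar_red_center','holder_red'])
s=telemetry.read_state(); print(s['clock'],s['tool_pos'],s['eef_rot'],s['opening'],s['contact_force'])
```

```text
scene jar_red_center [0.6342 0.2414 0.0947] 0.57
scene holder_red [0.6343 0.2508 0.0025] 0.69
15.3 [0.63522975 0.24555995 0.08604154] [ 2.87199500e-04 -8.00507751e-06  9.99999939e-01  1.98256891e-04] 0.048612829159015915 [ 0.60470286 -0.2959139  -2.38614733]
```

View pics/w5.png

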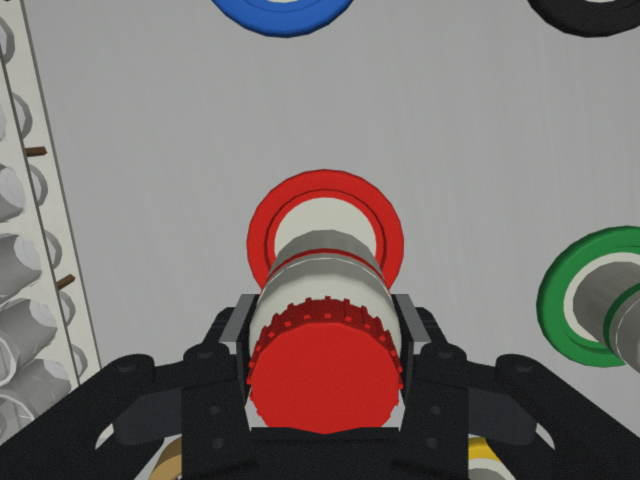

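>>> {"method": "apply_moves", "body": {
  "motion": [
    [0,0,0,0,0,30,0],
    [0,0,0,0,0,20,0],
    [0,0,0,0,0,9.5,0],
    [0,0,0,0,0,0,0],
    [0,0,0,0,0,0,1],
    [0,0,0,0,0,0,1],
    [0,0,0,0,0,0,1],
    [0,0,0,0,0,0,1],
    [0,0,0,0,0,-35,1],
    [0,0,0,0,0,-35,1],
    [0,0,0,0,0,-35,1],
    [0,0,0,0,0,-35,1],
    [0,0,0,0,0,0,1]
  ]
}}

```text
clock: 16.38
tool_pos: [0.6392, 0.2469, 0.1753]
eef_rot: [0.007, -0.0, 1.0, 0.003]
contact_force: [0.4, -0.7, 1.3]
opening: 0.0855
```

Run:
```python
from h import *
p=look('wrist',[]); print('cam',-np.array(p['R']).T@np.array(p['t']))
p=look('scene',J+H)
p=look('top',J+H); save(p,'top2.png')
s=telemetry.read_state(); print(s['clock'],s['tool_pos'],s['eef_rot'])
```

```text
cam [0.63729592 0.17332561 0.31732556]
scene jar_red_center [0.6322 0.2408 0.0367] 0.83
scene jar_blue_center [0.5272 0.4325 0.0437] 0.96
scene jar_yellow_center [0.6543 0.0855 0.0423] 0.88
scene jar_green_center [0.4561 0.2757 0.0396] 0.61
scene holder_blue [0.6591 0.0863 0.0011] 0.65
scene holder_yellow [0.5241 0.4287 0.0031] 0.56
scene holder_green [ 0.4634  0.276  -0.0006] 0.57
scene holder_green [0.6534 0.0839 0.039 ] 0.42
scene holder_black [ 4.941e-01  9.140e-02 -4.000e-04] 0.76
scene holder_black [ 0.4649  0.2761 -0.0011] 0.59
top jar_red_center [0.6382 0.2428 0.0455] 0.55
top jar_blue_center [0.4595 0.281  0.0404] 0.17
top jar_yellow_center [0.6501 0.0898 0.042 ] 0.85
top jar_green_center [0.4605 0.2838 0.0424] 0.56
top holder_red [ 0.635   0.2464 -0.0009] 0.81
top holder_blue [ 0.6581  0.0891 -0.0015] 0.87
top holder_green [ 0.4543  0.282  -0.    ] 0.71
17.4333 [0.6354409  0.24612184 0.16584852] [ 5.09788675e-05 -2.61477197e-04  9.99999963e-01  5.33267451e-05]
```

View pics/top2.png

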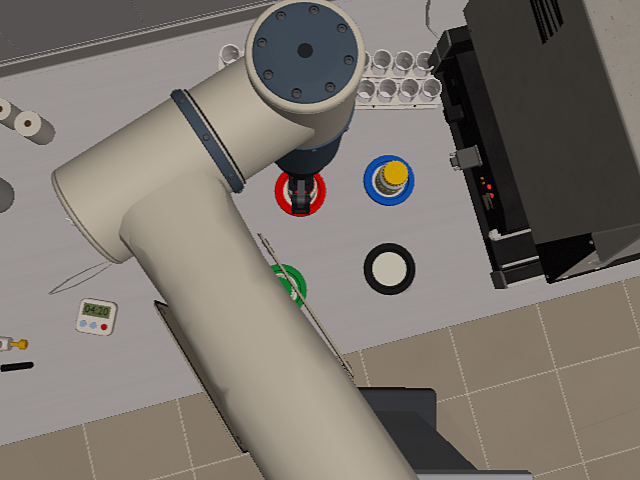

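>>> {"method": "apply_moves", "body": {
  "motion": [
    [0,0,0.1208,0,0,0,1],
    [0,0,0.1208,0,0,0,1],
    [0,0,0.1208,0,0,0,1],
    [0,0,0.1208,0,0,0,1],
    [0,0,0.1208,0,0,0,1],
    [0,0,0.1208,0,0,0,1],
    [0,0,0.1208,0,0,0,1],
    [0,0,0.1208,0,0,0,1],
    [0,0,0.1208,0,0,0,1],
    [0,0,0.1208,0,0,0,1],
    [0,0,0.1208,0,0,0,1],
    [0,0,0.1208,0,0,0,1],
    [0,0,0.1208,0,0,0,1],
    [0,0,0,0,0,0,1],
    [0,0,0,0,0,0,1]
  ]
}}

```text
clock: 18.68
tool_pos: [0.6354, 0.2461, 0.1658]
eef_rot: [-0.0, 0.705, 0.709, 0.0]
contact_force: [-0.0, 0.0, -0.4]
opening: 0.0857
```

>>> {"method": "apply_moves", "body": {
  "motion": [
    [0,0,0,-20,3.7,0,1],
    [0,0,0,-20,3.7,0,1],
    [0,0,0,-20,3.7,0,1],
    [0,0,0,-20,3.7,0,1],
    [0,0,0,-20,3.7,0,1],
    [0,0,0,-20,0,0,1],
    [0,0,0,-20,0,0,1],
    [0,0,0,-19,0,0,1],
    [0,0,0,0,0,0,1],
    [0,0,0,0,0,0,1]
  ]
}}

```text
clock: 19.52
tool_pos: [0.6541, 0.0862, 0.1659]
eef_rot: [0.0, 0.706, 0.708, 0.0]
contact_force: [0.5, 0.5, -0.4]
opening: 0.0852
```

Run:
```python
from h import *
p=look('wrist',['jar_yellow_center','holder_blue'])
p=look('scene',['jar_yellow_center','holder_blue']); save(p,'scene3.png')
s=telemetry.read_state(); print(s['clock'],s['tool_pos'],s['eef_rot'],s['contact_force'])
```

```text
scene jar_yellow_center [0.6522 0.0872 0.0394] 0.98
scene holder_blue [0.6559 0.0872 0.0029] 0.74
scene holder_blue [ 0.4971  0.0886 -0.0018] 0.28
19.8167 [0.65405123 0.08788422 0.16570586] [-2.14975530e-05  7.06209534e-01  7.08002891e-01 -1.30100861e-05] [-0.10616946 -0.88018229 -0.16765096]
```

View pics/scene3.png

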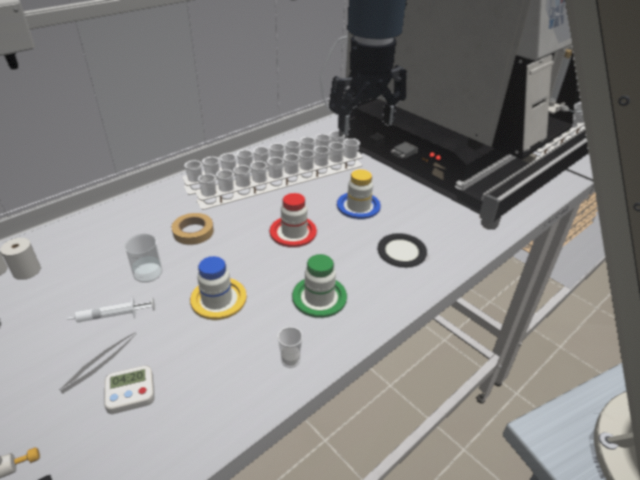

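>>> {"method": "apply_moves", "body": {
  "motion": [
    [0,0,0,0,0,35,1],
    [0,0,0,0,0,35,1],
    [0,0,0,0,0,35,1],
    [0,0,0,0,0,36,1],
    [0,0,0,0,0,0,1],
    [0,0,0,0,0,0,0],
    [0,0,0,0,0,0,0],
    [0,0,0,0,0,0,0],
    [0,0,0,0,0,0,0],
    [0,0,0,0,0,0,0],
    [0,0,0,0,0,0,0]
  ]
}}

```text
clock: 20.73
tool_pos: [0.6564, 0.0879, 0.0285]
eef_rot: [0.002, 0.706, 0.708, 0.003]
contact_force: [-0.9, 2.4, 7.2]
opening: 0.0481
```

>>> {"method": "apply_moves", "body": {
  "motion": [
    [0,0,0,0,0,-30,0],
    [0,0,0,0,0,-30,0],
    [0,0,0,0,-26.3,0,0],
    [0,0,0,0,-26.3,0,0],
    [0,0,0,0,-26.3,0,0],
    [0,0,0,0,-26.3,0,0],
    [0,0,0,0,-26.3,0,0],
    [0,0,0,0,-26.3,0,0],
    [0,0,0,0,0,0,0],
    [0,0,0,0,0,0,0],
    [0,0,0,0,0,0,0]
  ]
}}

```text
clock: 21.65
tool_pos: [0.497, 0.0873, 0.0858]
eef_rot: [0.0, 0.707, 0.708, 0.001]
contact_force: [-0.3, 0.4, -1.9]
opening: 0.0481
```

Run:
```python
from h import *
p=look('wrist',['jar_yellow_center','holder_black']); save(p,'w6.png')
p=look('scene',['jar_yellow_center','holder_black','holder_blue'])
s=telemetry.read_state(); print(s['clock'],s['tool_pos'],s['eef_rot'],s['opening'],s['contact_force'])
```

```text
scene jar_yellow_center [0.4931 0.0842 0.0956] 0.97
scene holder_black [ 4.963e-01  8.670e-02 -1.000e-04] 0.85
scene holder_blue [6.549e-01 8.670e-02 6.000e-04] 0.78
22.0 [0.49657134 0.08691364 0.08456806] [-5.73266721e-05  7.06913178e-01  7.07300311e-01 -1.62082499e-04] 0.04819043688499767 [-0.14382061 -0.20718473 -0.95337963]
```

View pics/w6.png

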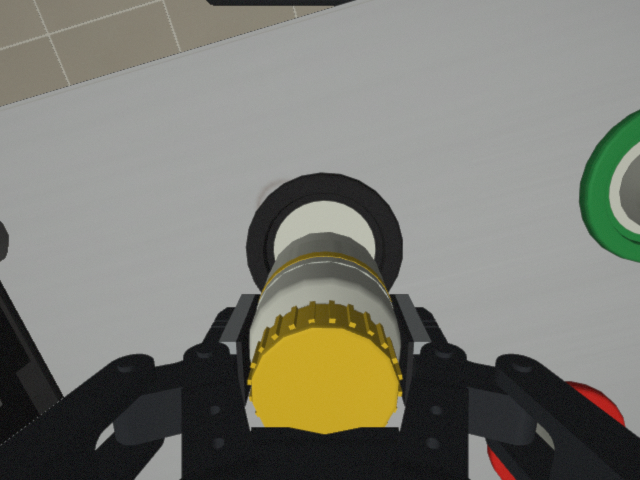

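>>> {"method": "apply_moves", "body": {
  "motion": [
    [0,0,0,0,0,30,0],
    [0,0,0,0,0,20,0],
    [0,0,0,0,0,9.5,0],
    [0,0,0,0,0,0,0],
    [0,0,0,0,0,0,1],
    [0,0,0,0,0,0,1],
    [0,0,0,0,0,0,1],
    [0,0,0,0,0,0,1],
    [0,0,0,0,0,-35,1],
    [0,0,0,0,0,-35,1],
    [0,0,0,0,0,-35,1],
    [0,0,0,0,0,-35,1],
    [0,0,0,0,0,0,1]
  ]
}}

```text
clock: 23.08
tool_pos: [0.5004, 0.0877, 0.1728]
eef_rot: [0.003, 0.706, 0.708, 0.006]
contact_force: [1.2, -0.4, 1.4]
opening: 0.0854
```

>>> {"method": "apply_moves", "body": {
  "motion": [
    [0,0,0,34.4,3.3,0,1],
    [0,0,0,34.4,3.3,0,1],
    [0,0,0,34.4,3.3,0,1],
    [0,0,0,34.4,3.3,0,1],
    [0,0,0,34.4,3.3,0,1],
    [0,0,0,34.4,3.3,0,1],
    [0,0,0,34.4,3.3,0,1],
    [0,0,0,34.4,3.3,0,1],
    [0,0,0,34.4,3.3,0,1],
    [0,0,0,34.4,3.3,0,1],
    [0,0,0,0,0,0,1],
    [0,0,0,0,0,0,1],
    [0,0,0,0,0,0,1]
  ]
}}

```text
clock: 24.17
tool_pos: [0.5289, 0.4308, 0.1644]
eef_rot: [0.0, 0.707, 0.708, -0.001]
contact_force: [0.6, -0.4, 0.1]
opening: 0.0856
```

Run:
```python
from h import *
p=look('wrist',['jar_blue_center','holder_yellow'])
p=look('scene',['jar_blue_center','holder_yellow','jar_yellow_center']); save(p,'scene4.png')
s=telemetry.read_state(); print(s['clock'],s['tool_pos'],s['eef_rot'],s['opening'],s['contact_force'])
```

```text
scene jar_blue_center [0.5294 0.4323 0.0442] 0.75
scene jar_yellow_center [0.4919 0.0835 0.0418] 0.68
24.5167 [0.52915365 0.43040359 0.16580178] [-3.53382151e-05  7.07054082e-01  7.07159408e-01  3.09236603e-04] 0.08513646871707124 [-0.57080902  0.07068243  0.24994104]
```

View pics/scene4.png

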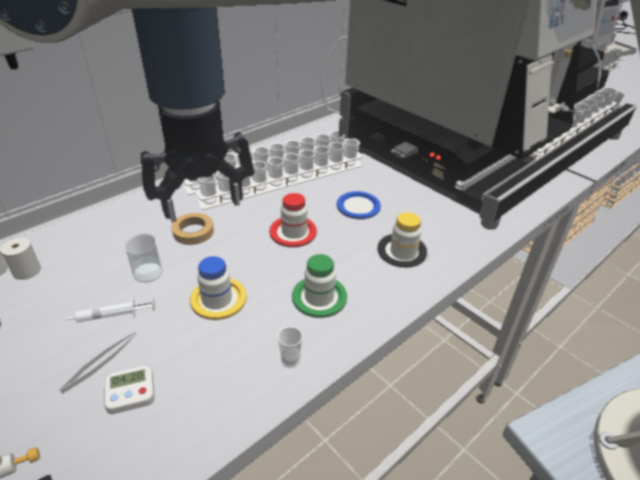

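>>> {"method": "apply_moves", "body": {
  "motion": [
    [0,0,0,0,0,35,1],
    [0,0,0,0,0,35,1],
    [0,0,0,0,0,35,1],
    [0,0,0,0,0,36,1],
    [0,0,0,0,0,0,1],
    [0,0,0,0,0,0,0],
    [0,0,0,0,0,0,0],
    [0,0,0,0,0,0,0],
    [0,0,0,0,0,0,0],
    [0,0,0,0,0,0,0],
    [0,0,0,0,0,0,0]
  ]
}}

```text
clock: 25.43
tool_pos: [0.5308, 0.4326, 0.0283]
eef_rot: [0.0, 0.707, 0.708, 0.003]
contact_force: [0.3, 0.1, 6.9]
opening: 0.0486
```

>>> {"method": "apply_moves", "body": {
  "motion": [
    [0,0,0,0,0,-30,0],
    [0,0,0,0,0,-30,0],
    [0,0,0,0,0,-30,0],
    [0,0,0,0,0,-30,0],
    [0,0,0,-34.3,12.7,0,0],
    [0,0,0,-34.3,12.7,0,0],
    [0,0,0,-34.3,12.7,0,0],
    [0,0,0,-34.3,12.7,0,0],
    [0,0,0,-34.3,12.7,0,0],
    [0,0,0,-34.3,12.7,0,0],
    [0,0,0,-34.3,12.7,0,0],
    [0,0,0,-34.3,12.7,0,0],
    [0,0,0,-34.3,12.7,0,0],
    [0,0,0,-34.3,12.7,0,0],
    [0,0,0,0,0,0,0],
    [0,0,0,0,0,0,0],
    [0,0,0,0,0,0,0]
  ]
}}

```text
clock: 26.85
tool_pos: [0.6564, 0.0881, 0.1451]
eef_rot: [0.0, 0.707, 0.707, 0.001]
contact_force: [0.1, -0.0, -1.3]
opening: 0.0481
```

Run:
```python
from h import *
p=look('wrist',['jar_blue_center','holder_blue']); save(p,'w7.png')
p=look('scene',['jar_blue_center','holder_blue','holder_yellow'])
s=telemetry.read_state(); print(s['clock'],s['tool_pos'],s['eef_rot'],s['opening'],s['contact_force'])
```

```text
wrist holder_blue [0.655  0.0853 0.0018] 0.94
scene jar_blue_center [0.6544 0.09   0.1578] 0.91
scene holder_blue [ 6.578e-01  8.450e-02 -1.000e-04] 0.56
scene holder_yellow [0.5285 0.4264 0.0029] 0.66
scene holder_yellow [0.4935 0.0839 0.0392] 0.59
27.2 [0.65609353 0.08895373 0.14440819] [2.17984474e-06 7.06357631e-01 7.07855136e-01 6.17585605e-05] 0.048403265586646156 [ 0.93762785 -0.95194068 -1.32506591]
```

View pics/w7.png

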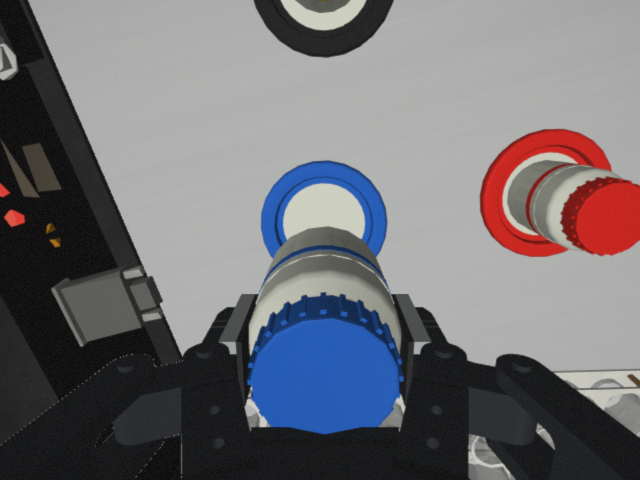

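>>> {"method": "apply_moves", "body": {
  "motion": [
    [0,0,0,-1.5,0,30,0],
    [0,0,0,0,0,30,0],
    [0,0,0,0,0,30,0],
    [0,0,0,0,0,20,0],
    [0,0,0,0,0,9.5,0],
    [0,0,0,0,0,0,0],
    [0,0,0,0,0,0,1],
    [0,0,0,0,0,0,1],
    [0,0,0,0,0,0,1],
    [0,0,0,0,0,0,1],
    [0,0,0,0,0,-35,1],
    [0,0,0,0,0,-35,1],
    [0,0,0,0,0,-35,1],
    [0,0,0,0,0,-35,1],
    [0,0,0,0,0,0,1]
  ]
}}

```text
clock: 28.45
tool_pos: [0.6602, 0.0867, 0.1739]
eef_rot: [0.005, 0.707, 0.708, 0.006]
contact_force: [0.1, -0.1, 2.8]
opening: 0.0856
```

>>> {"method": "apply_moves", "body": {
  "motion": [
    [0,0,0,0,-26.6,0,1],
    [0,0,0,0,-26.6,0,1],
    [0,0,0,0,-26.6,0,1],
    [0,0,0,0,-26.6,0,1],
    [0,0,0,0,-26.6,0,1],
    [0,0,0,0,-26.6,0,1],
    [0,0,0,0,0,0,1],
    [0,0,0,0,0,0,1],
    [0,0,0,0,0,0,1]
  ]
}}

```text
clock: 29.2
tool_pos: [0.4971, 0.0866, 0.165]
eef_rot: [0.0, 0.707, 0.708, 0.0]
contact_force: [-0.6, 0.7, -0.0]
opening: 0.0852
```

Run:
```python
from h import *
p=look('scene',['jar_blue_center','holder_blue','jar_yellow_center'])
s=telemetry.read_state(); print(s['clock'],s['tool_pos'],s['eef_rot'],s['opening'],s['contact_force'])
```

```text
scene jar_blue_center [0.6555 0.0859 0.0443] 0.68
scene holder_blue [0.6577 0.0838 0.003 ] 0.93
scene jar_yellow_center [0.4916 0.0847 0.0411] 0.93
29.4 [0.4973059  0.08646542 0.16441183] [-3.31821564e-05  7.06940787e-01  7.07272704e-01 -2.09023939e-04] 0.08533644801721349 [ 0.04052834 -0.11961632 -0.45934344]
```

>>> {"method": "apply_moves", "body": {
  "motion": [
    [0,0,0,0,0,35,1],
    [0,0,0,0,0,35,1],
    [0,0,0,0,0,35,1],
    [0,0,0,0,0,35,1],
    [0,0,0,0,0,0,1],
    [0,0,0,0,0,0,0],
    [0,0,0,0,0,0,0],
    [0,0,0,0,0,0,0],
    [0,0,0,0,0,0,0],
    [0,0,0,0,0,0,0],
    [0,0,0,0,0,0,0]
  ]
}}

```text
clock: 30.32
tool_pos: [0.4989, 0.0872, 0.0276]
eef_rot: [0.001, 0.707, 0.708, 0.003]
contact_force: [0.2, -0.1, 7.1]
opening: 0.0483
```

>>> {"method": "apply_moves", "body": {
  "motion": [
    [0,0,0,0,0,-30,0],
    [0,0,0,0,0,-30,0],
    [0,0,0,0,0,-30,0],
    [0,0,0,0,0,-30,0],
    [0,0,0,34.2,3,0,0],
    [0,0,0,34.2,3,0,0],
    [0,0,0,34.2,3,0,0],
    [0,0,0,34.2,3,0,0],
    [0,0,0,34.2,3,0,0],
    [0,0,0,34.2,3,0,0],
    [0,0,0,34.2,3,0,0],
    [0,0,0,34.2,3,0,0],
    [0,0,0,34.2,3,0,0],
    [0,0,0,34.2,3,0,0],
    [0,0,0,0,0,0,0],
    [0,0,0,0,0,0,0],
    [0,0,0,0,0,0,0]
  ]
}}

```text
clock: 31.73
tool_pos: [0.5261, 0.4284, 0.1451]
eef_rot: [-0.0, 0.707, 0.708, -0.0]
contact_force: [1.1, -1.3, -1.2]
opening: 0.0483
```

Run:
```python
from h import *
p=look('wrist',['jar_yellow_center','holder_yellow']); save(p,'w8.png')
p=look('scene',['jar_yellow_center','holder_yellow'])
s=telemetry.read_state(); print(s['clock'],s['tool_pos'],s['eef_rot'],s['opening'],s['contact_force'])
```

```text
wrist holder_yellow [ 5.249e-01  4.277e-01 -5.000e-04] 0.88
scene jar_yellow_center [0.5193 0.427  0.1608] 0.74
scene holder_yellow [0.522  0.43   0.0031] 0.81
32.0333 [0.52658833 0.4276984  0.14539013] [-3.48565212e-05  7.07132835e-01  7.07080668e-01  2.83722642e-04] 0.04794727725758603 [ 0.13080268 -0.07754616 -2.22340602]
```

View pics/w8.png

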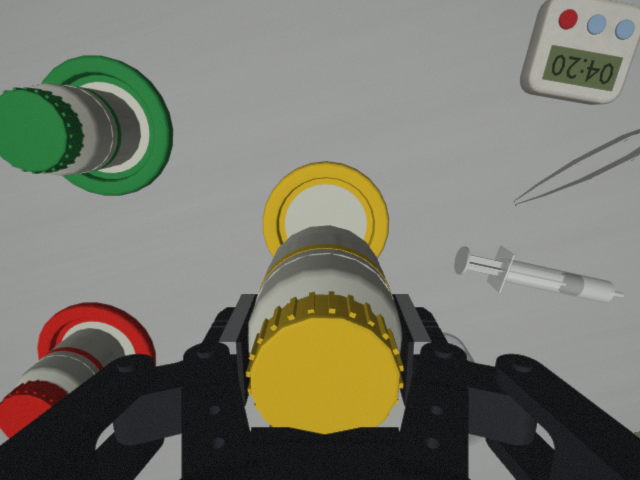

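Same alignment as the blue placing, so I'll lower, release, rise and draw the arm back clear of the jars.

>>> {"method": "apply_moves", "body": {
  "motion": [
    [0,0,0,0,0,30,0],
    [0,0,0,0,0,30,0],
    [0,0,0,0,0,30,0],
    [0,0,0,0,0,20,0],
    [0,0,0,0,0,9.5,0],
    [0,0,0,0,0,0,0],
    [0,0,0,0,0,0,1],
    [0,0,0,0,0,0,1],
    [0,0,0,0,0,0,1],
    [0,0,0,0,0,0,1],
    [0,0,0,0,0,-35,1],
    [0,0,0,0,0,-35,1],
    [0,0,0,0,0,-35,1],
    [0,0,0,0,0,-35,1],
    [0,0,0,0,0,-35,1],
    [0,0,0,0,0,0,1]
  ]
}}

```text
clock: 33.37
tool_pos: [0.5295, 0.4301, 0.2098]
eef_rot: [0.001, 0.707, 0.707, 0.007]
contact_force: [0.2, -0.9, 1.4]
opening: 0.0854
```

>>> {"method": "apply_moves", "body": {
  "motion": [
    [0,0,0,0,-34,-10,1],
    [0,0,0,0,-34,-10,1],
    [0,0,0,0,-34,-10,1],
    [0,0,0,0,-34,-10,1],
    [0,0,0,0,-34,0,1],
    [0,0,0,0,-34,0,1],
    [0,0,0,0,-34,0,1],
    [0,0,0,0,0,0,1],
    [0,0,0,0,0,0,1],
    [0,0,0,0,0,0,1]
  ]
}}

```text
clock: 34.2
tool_pos: [0.2886, 0.4284, 0.2405]
eef_rot: [-0.0, 0.707, 0.708, 0.0]
contact_force: [0.5, -0.1, 0.1]
opening: 0.0852
```

Run:
```python
from h import *
p=look('scene',J+H); save(p,'scene5.png')
q=look('top',J+H)
a=np.zeros((600,800,3),np.uint8)
a[:300,:400]=cv2.resize(p['pixels'],(400,300)); a[:300,400:]=cv2.resize(q['pixels'],(400,300))
a[300:,:400]=cv2.resize(p['pixels'][160:340,170:450],(400,300)); a[300:,400:]=cv2.resize(q['pixels'][130:330,150:450],(400,300))
cv2.imwrite('pics/fin.png',a[:,:,::-1])
s=telemetry.read_state(); print(s['clock'],s['tool_pos'],s['contact_force'])
```

```text
scene jar_red_center [0.6359 0.2432 0.0351] 0.53
scene jar_blue_center [0.6537 0.0891 0.044 ] 0.58
scene jar_yellow_center [0.5206 0.4268 0.0407] 0.8
scene jar_green_center [0.4556 0.2766 0.0414] 0.76
scene holder_red [ 0.6329  0.2476 -0.0009] 0.56
scene holder_blue [0.6577 0.0867 0.0019] 0.97
scene holder_yellow [0.5253 0.4289 0.0048] 0.7
scene holder_green [4.632e-01 2.747e-01 1.000e-04] 0.85
scene holder_black [ 0.4947  0.0885 -0.0006] 0.62
top jar_red_center [0.6395 0.2423 0.0464] 0.69
top jar_blue_center [0.4591 0.282  0.043 ] 0.28
top jar_blue_center [0.5195 0.4289 0.0428] 0.27
top jar_green_center [0.459  0.2821 0.0433] 0.94
top jar_green_center [0.5176 0.4307 0.0442] 0.65
top holder_red [ 0.6356  0.2448 -0.0007] 0.67
top holder_blue [0.6565 0.0892 0.0019] 0.85
top holder_blue [0.4568 0.2831 0.0442] 0.18
top holder_yellow [0.5281 0.4304 0.006 ] 0.62
top holder_green [0.4558 0.281  0.0018] 0.76
top holder_green [ 0.6551  0.0896 -0.0013] 0.71
top holder_black [ 0.4954  0.0869 -0.004 ] 0.93
top holder_black [ 0.6562  0.0864 -0.0012] 0.45
35.2 [0.28835388 0.42826574 0.24030962] [-1.15930319  0.34303625  0.33650277]
```

View pics/fin.png

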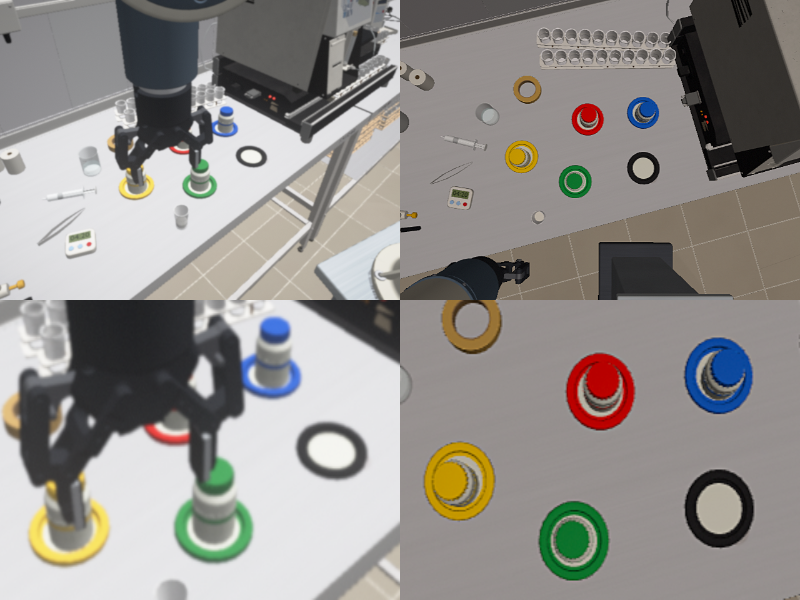

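Run:
```python
from h import *
p=imaging.capture('top'); hsv=cv2.cvtColor(p['pixels'],cv2.COLOR_RGB2HSV)
R,t=np.array(p['R']),np.array(p['t']); c=-R.T@t
def ray(u,v,z):
    d=R.T@np.array([(u-p['cx'])/p['fx'],(v-p['cy'])/p['fy'],1]); return (c+d*(z-c[2])/d[2])[:2]
def proj(X):
    q=R@np.array(X)+t; return q[:2]/q[2]*[p['fx'],p['fy']]+[p['cx'],p['cy']]
hue={'red':0,'green':70,'blue':108,'yellow':24}
H0={'red':(.6356,.2464),'green':(.4594,.2794),'blue':(.6564,.0873),'yellow':(.5264,.4285)}
for k,(x,y) in H0.items():
    m=(((hsv[...,0].astype(int)-hue[k]+90)%180-90).__abs__()<12)&(hsv[...,1]>130)&(hsv[...,2]>60)
    n,l,st,ce=cv2.connectedComponentsWithStats(m.astype(np.uint8))
    for z in (0.079,):
        u=proj((x,y,z)); 
        win=np.zeros_like(m); cv2_m=np.hypot(*np.meshgrid(np.arange(640)-u[0],np.arange(480)-u[1]))
        o=m&(np.hypot(*np.meshgrid(np.arange(640)-proj((x,y,0))[0],np.arange(480)-proj((x,y,0))[1]))<40)
        cn,_=cv2.findContours(o.astype(np.uint8),cv2.RETR_EXTERNAL,cv2.CHAIN_APPROX_NONE)
        e=cv2.fitEllipse(max(cn,key=len)); hc=ray(*e[0],.006)
    cap=o&(cv2_m<9); vs,us=np.nonzero(o&(cv2_m<15)); 
    print(k,'ring ctr',hc.round(4),'axes',np.round(e[1],1),'cap',ray(us.mean(),vs.mean(),.077).round(4),len(us))
```

```text
red ring ctr [0.6345 0.2457] axes [50.1 50.3] cap [0.6375 0.245 ] 604
green ring ctr [0.4583 0.2783] axes [50.7 51.4] cap [0.459  0.2785] 483
blue ring ctr [0.6564 0.0874] axes [49.  49.8] cap [0.6562 0.0857] 624
yellow ring ctr [0.5261 0.4294] axes [51.1 52.1] cap [0.5249 0.4308] 621
```

```bash
python3 -c "
from h import *
env.close_job()"
```

```text
the job is handed in; nothing more can be done
```

I swapped red with green and yellow with blue, parking a jar in the black holder each time, and handed the job in at about 35 s on the clock. All four jars now stand in the holder of their own colour. The black holder is empty, and the arm is drawn back clear at (0.29, 0.43, 0.24).

**Fit in the holders:** in the last pictures all four look upright, with caps 1–3 mm from the measured holder centres by a colour fit. That fit may be blurred for red and yellow, where the cap and ring colours touch.

**Heights:** the networks put the jar centres at about 0.041–0.046 m. The exception is red in the scene view, read at 0.035 m while partly hidden by the gripper; the top view gave 0.046 m. Both red values lie just outside the 0.036–0.045 m window, but they are within the networks' roughly 4 mm error.

**Disagreements:**
- **Yellow jar:** the networks place it about 6 mm off centre where the colour fit says 2 mm. Either is within the 9 mm of play.
- **Green jar:** one scene-view reading put it about 8 mm from the holder centre, while the top view gave about 3 mm.
- **Misreports:** a few network reports were plainly wrong, such as "blue jar" over the green or yellow one. I set them aside against the pictures.

I viewed 14 pictures.

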